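# Key the lever hub of the specimen press onto its drive pin

## Task

The lever hub of the small iron specimen press has been put on out of key and is riding on top of its drive pin. With a fingertip, push the lever round until the notch in the hub's rim stands over the pin, then press the hub down until it is fully home on the collar, and take the hand away. Only push and press, never lift the hub, and leave the minerals and the other things on the counter where they are.

Things in the scene. Friction and masses are not known exactly. Their poses are not given: they have to be found in the camera images.
- press: screw-type hand press for trimming mineral specimens, green iron frame: base plate 150 x 220 mm, two columns, a crosshead 214 mm long whose top is 146 mm (column nuts 154 mm) above the counter, and on top of the screw a flat blackened steel collar, 116 mm across, its top 172 mm above the counter. It is bolted down and its screw cannot turn. Origin: centre of the base's underside, on the vertical screw axis; its x axis points from the screw axis towards the drive pin.
- pin_top (a point): top centre of the upright steel drive pin, 20 mm thick with a coned tip (10 mm flat), that stands on an ear of the collar 61 mm from the screw axis and 12 mm above the collar; half of it and the ear always show beyond the hub's rim. The pin is fixed to the press.
- hub (a joint): turn of the hub about the vertical screw axis, rad, growing anticlockwise seen from above; the notch is over the pin at 0 and again at 6.283 (a full turn). The hub turns freely either way with slight friction (about 1 to 5 N at the lever) and stays where it is left. Starts lie between 0.8 and 5.48.
- bush (a joint): how far the hub has gone down on the tight end of the screw, m: 0 as it rides on the pin, 0.012 when fully home on the collar, negative if it is lifted. A stiff fit: it does not drop by itself, it needs a push of about 6 to 10 N and stays where it is left. It goes down only with the notch over the pin: free within about 0.045 rad either way, and the pin's cone draws it in from a little further off.
- notch (a point): centre of the notch at the level of the hub's upper face, 61 mm from the screw axis. The notch is cut in the hub's rim right through its thickness: 26 mm wide, 15 mm deep. The hub is a flat grey iron disc, 124 mm across and 16 mm thick, level; its lever stands out on the side opposite to the notch.
- lever_mid (a point): point on the centre line of the lever, 95 mm from the screw axis: a good place to push. The lever is a 14 mm steel rod opposite to the notch, from the hub's rim outwards and slightly upwards (0.2 m per m), ending in a 30 mm black ball 130 mm from the axis. Beside and below this point there is free room (the collar's ear ends 82 mm from the axis; farther out nothing is higher than 154 mm).
- hub_center (a point): centre of the hub's upper face, on the screw axis; about 200 mm above the counter while it rides on the pin, 188 mm when home. There is a 24 mm bore there with a brass bush (33 mm across), in which the fixed end of the screw shows, flush with the hub's face when the hub is home: press on the iron face beside the bore, about 30 mm from the axis, to either side of the line from lever to notch.
- quartz: hexagonal quartz crystal, 48 mm across, 105 mm tall, standing on its flat end; origin at the centre of its underside
- chrysocolla: blue chrysocolla lump, about 66 x 54 x 40 mm; origin at the centre of its underside
- sphalerite: dark brown sphalerite (zinc ore) piece, about 35 mm, lying on the press's base plate on the pin side of the columns; origin at the centre of its underside
- dish: stout glass specimen dish, 90 mm across, 34 mm high; origin at the centre of its underside
- streak_plate: white porcelain streak plate, 50 x 70 x 8 mm, lying flat; origin at the centre of its underside
- hammer: geologist's hammer lying on the counter beyond the press; origin under its middle, handle along its own -x
- dropper: small amber dropper bottle, 38 mm across, 85 mm tall; origin at the centre of its underside

How it is judged:
By the outcome, as a careful person would: the job done as asked, in the order asked, and still so for the second after the job is handed in, with the robot touching nothing.
It also fails if it takes over 54 s, if anything falls off the work surface, if the arm or the gripper's body presses on something with over 40 N, if the wrist force passes 120 N, or if a joint passes its speed limit or range.

## Robot

A 7-joint arm with a two-finger parallel gripper is mounted at the origin on the work surface. World frame = base frame: x ahead of the robot, y to its left, z up, the work surface at z = 0. Lengths are in m, angles in rad, forces in N, time in s.
With the tool pointing down it reaches from about 0.4 to 0.875 m from the base axis. Payload 19.3 kg.
Tool frame: the origin (TCP) lies at the centre of the arm's flange, where the gripper is bolted on; the fingertips stand 173 mm ahead of it and the grasp point (between the pads) lies 155 mm ahead of it (bot.grip_point_offset is the distance from the TCP to the grasp point, in m); z points along the fingers, x is the direction in which the jaws open and shut, and the axes are right-handed (so a half turn about z gives the same grasp; the last joint's range is limited). The gripper opens to 85 mm and grips with 20 to 120 N. Pads are 22 mm wide; open, the fingers measure 114 mm over their backs; the gripper's body (76 mm by 85 mm) begins 54 mm behind the grasp point. The pads swing forward as they close: fully open they stand 13 mm farther back than shut.
Start: joints at [-1.332, 0.521, -0.036, 1.599, 0.021, 1.021, -0.113], TCP at [0.19, 0.595, 0.405] pointing down, gripper open.
Joint ranges: [-2.91, 2.91], [-0.3, 2.13], [-1.5, 1.42], [0.17, 2.43], [-1.26, 4.41], [0.16, 1.93], [-2.52, 2.52]. Speed limits (rad/s): [1.89, 1.89, 2.39, 2.39, 3.01, 3.01, 3.01].

## Interface

Orientations are given as [roll, pitch, yaw] about the fixed x, y, z axes, in that order (R = Rz(yaw) Ry(pitch) Rx(roll)).
In Python, from workcell import bot gives the robot as it stands.
- The arm moves only by the tool step_arm, never from a script. Its argument "plan" is a list that holds one entry, the list of rows, each a list of 4 numbers: the shift along the world's x, y, z in cm, then the turn about the world's z in rad. A call has 1 to 12 rows; each row is the pose to reach, as a shift and turn from the pose measured when the call began; what a row does not reach only later rows make up. A row lasts 1/12 s, in which the tool goes at most 41.7 mm and 7.16 degrees, less where a joint would pass 70% of its speed; a pose out of reach is approached as far as the arm can. A call with a gripper value outside its range is refused whole. "jaw" is the closure, from 0 (fully open) to 1 (shut), set as the call begins (left out, the last holds). The fingers move at their own pace and stop on an object; "force" is the grip in N (left out, the last holds). Time passes only in rows, so rows that repeat a pose let the fingers close. It gives the time, the measured TCP pose, the force and the opening at its end, in the units of the state.
- bot.observe(): the state, without advancing time (a new reading comes with each control period).
- bot.grab_frame(name): name is "side" or "top"; returns a dict with "pixels" (420x560x3 uint8, blue, green, red), "mtx" (3x3 intrinsics, pixels), "k1" (the pictures are not rectified: a ray, as slopes to the right and down, at radius r is drawn at 1 + k1 r^2 times it, then the intrinsics apply), "R" (3x3) and "t" (3): a world point X has camera coordinates R X + t. Camera axes: x right, y down, z forward; pixel columns grow to the right and rows downward; lengths in m; the calibration is good to about 2 mm. A picture is of the moment at which its call begins. There is no depth.
- bot.job_done(): hands the job in, once; it reports no verdict.
The state is a dict: "clock": time; "qpos": joint angles; "qd": joint speeds; "joint_efforts": joint torques, N m; "position": TCP position; "tool_rot": TCP orientation; "force": force on the tool from outside, world axes, zero at the start; "moment": the same for the moment, N m; "grip_width": finger opening in m.
Only numpy, scipy, OpenCV 4.12 (cv2) and the standard library are available. Lean on these libraries where they do the work, as an engineer would, in place of code of your own. Each camera call takes 0.05 s, during which the arm holds its last target.

## Working session

There is one attempt and no reset: what is moved stays moved. The work goes in short steps, Python scripts to look and compute and a tool call to move; the robot and the scene stay as the last step left them, time stands still between calls to the robot, and variables do not carry over. Pictures are saved under pics/ and viewed, and the job is handed in when it is done.

Besides the shell and the picture viewer there is one more tool, called by a JSON object that holds its "method" and its "body". step_arm: Moves the arm, as the interface text tells. Its arguments: {"type":"object","properties":{"plan":{"type":"array"},"jaw":{"type":"number"},"force":{"type":"number"}},"required":["plan"]}

```bash
mkdir -p pics; ls; python3 - <<'E'
from workcell import bot
import cv2
s=bot.observe()
for k,v in s.items(): print(k,v)
for n in("side","top"):
    f=bot.grab_frame(n); cv2.imwrite(f"pics/{n}0.png",f["pixels"]); print(n,f["mtx"],f["k1"],f["R"],f["t"])
E
```

```text
pics
clock 0.0
qpos [-1.33222608  0.52206354 -0.03632503  1.59997936  0.021233    1.02112899
 -0.11276733]
qd [-0.0013296   0.00209777  0.00164157 -0.00063821 -0.00031131 -0.00015688
 -0.00118052]
joint_efforts [-1.45026865e-03 -9.27120996e+01  1.97910190e+00 -3.69955659e+01
  1.77356147e-02  8.07103846e-03  6.23638766e-05]
position [0.18991609 0.59530831 0.40410505]
tool_rot [3.14147774e+00 1.18788922e-03 1.26206340e+00]
force [-0.65111767  0.19093189 -0.50624672]
moment [-0.00385887  0.00792371  0.03764727]
grip_width 0.08532019468343723
side [[518.7514943    0.         282.6016458 ]
 [  0.         518.7514943  209.04533843]
 [  0.           0.           1.        ]] 0.016945788067234697 [[-0.9526975  -0.30359707 -0.01401064]
 [-0.21324225  0.7005866  -0.68095973]
 [ 0.21655305 -0.64576097 -0.73218682]] [0.57463539 0.13028852 1.08058123]
top [[439.21081964   0.         282.32977839]
 [  0.         439.21081964 211.85777383]
 [  0.           0.           1.        ]] -0.03558330532646032 [[ 0.01868725 -0.99982141 -0.00281674]
 [-0.99661602 -0.01840165 -0.08011173]
 [ 0.08004559  0.00430427 -0.99678191]] [0.11370872 0.55247336 1.11411215]
```

View pics/side0.png

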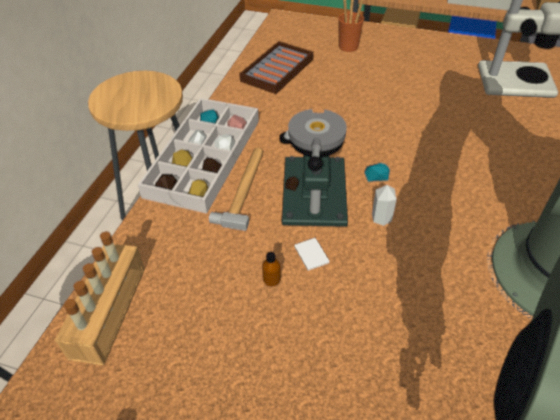

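View pics/top0.png

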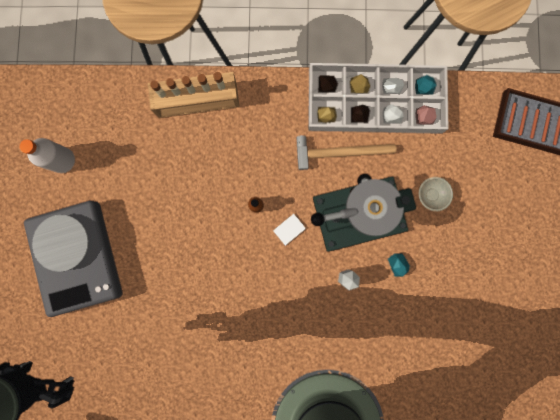

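```bash
python3 - <<'E'
import cv2
a=cv2.imread("pics/top0.png")[160:265,290:470]; b=cv2.imread("pics/side0.png")[90:240,260:410]
cv2.imwrite("pics/t0z.png",cv2.resize(a,None,fx=4.4,fy=4.4,interpolation=cv2.INTER_CUBIC))
cv2.imwrite("pics/s0z.png",cv2.resize(b,None,fx=4,fy=4,interpolation=cv2.INTER_CUBIC))
E
```

```text
(no output)
```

View pics/t0z.png

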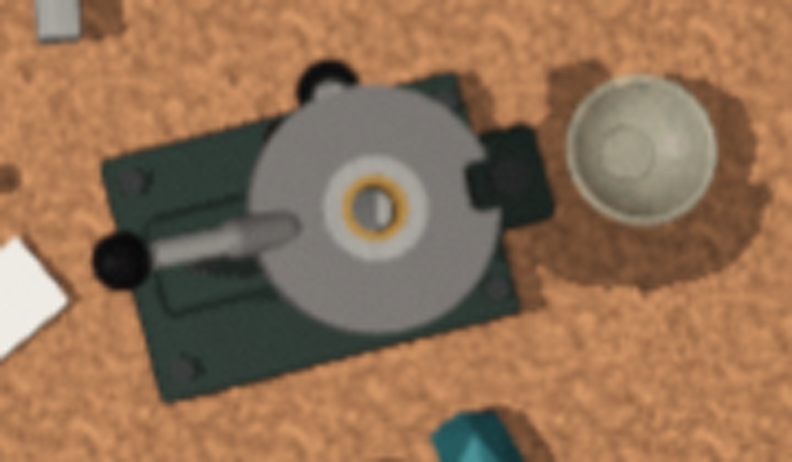

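View pics/s0z.png

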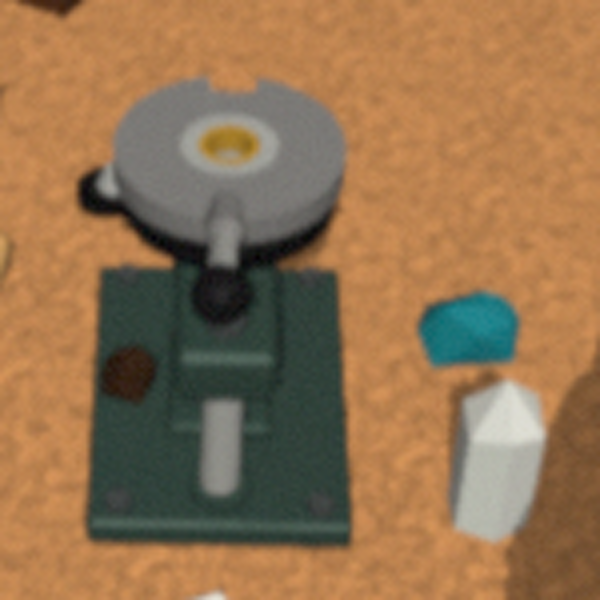

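```bash
cat > h.py <<'E'
import numpy as np, cv2
from workcell import bot
def ray(f,px):
    p=cv2.undistortPoints(np.array([[px]],float),f["mtx"],np.array([f["k1"],0,0,0.]))[0,0]
    R=np.array(f["R"]);t=np.array(f["t"]);return -R.T@t, R.T@np.array([p[0],p[1],1])
def onz(f,px,z):
    c,d=ray(f,px); return c+d*(z-c[2])/d[2]
def tri(fa,pa,fb,pb):
    A=[];b=[]
    for f,p in((fa,pa),(fb,pb)):
        c,d=ray(f,p);d=d/np.linalg.norm(d);M=np.eye(3)-np.outer(d,d);A.append(M);b.append(M@c)
    x=np.linalg.lstsq(np.vstack(A),np.hstack(b),rcond=None)[0]
    return x,np.linalg.norm(np.vstack(A)@x-np.hstack(b))
def proj(f,X):
    R=np.array(f["R"]);t=np.array(f["t"])
    return cv2.projectPoints(np.array([X],float),cv2.Rodrigues(R)[0],t,f["mtx"],np.array([f["k1"],0,0,0.]))[0][0,0]
E
python3 - <<'E'
from h import *
T=bot.grab_frame("top");S=bot.grab_frame("side")
t=lambda u,v:(290+(u+.5)/4.4-.5,160+(v+.5)/4.4-.5); s=lambda u,v:(260+(u+.5)/4-.5,90+(v+.5)/4-.5)
# yellow bush ring
def bush(f,box):
    x0,y0,x1,y1=box;h=cv2.cvtColor(f["pixels"],cv2.COLOR_BGR2HSV)[y0:y1,x0:x1]
    m=((h[...,0]>15)&(h[...,0]<32)&(h[...,1]>110)).astype(np.uint8);c=max(cv2.findContours(m,0,1)[0],key=cv2.contourArea)
    (cx,cy),ax,_=cv2.fitEllipse(c);return (cx+x0,cy+y0),ax
bt,a=bush(T,(360,192,392,222));bs,b=bush(S,(300,115,335,140));print(bt,a,bs,b)
print("ctr tri",tri(T,bt,S,bs),"z.2:",onz(T,bt,.2),onz(S,bs,.2))
print("hub disc top",onz(T,t(374,208),.2), "R",[np.linalg.norm(onz(T,t(374,208),.2)-onz(T,t(374+d,208+e),.2)) for d,e in((0,-124),(0,124),(-127,0),(127,0))])
print("ball",tri(T,t(122,260),S,s(222,294)),onz(T,t(122,260),.213))
print("notch",onz(T,t(483,185),.2), onz(S,s(233,85),.2))
print("pin",onz(T,t(328,88),.184),onz(S,s(102,185),.184),onz(T,t(328,95),.172))
E
```

```text
(374.647686958313, 206.74964714050293) (13.190093994140625, 13.475893020629883) (317.0246295928955, 125.39847564697266) (7.207306861877441, 14.638362884521484)
ctr tri (array([ 0.54972003, -0.07863322,  0.19978787]), np.float64(0.001756225652264652)) z.2: [ 0.5509228  -0.07836378  0.2       ] [ 0.54841923 -0.07852371  0.2       ]
hub disc top [ 0.55062129 -0.07828967  0.2       ] R [np.float64(0.062198936573863724), np.float64(0.06154879376858841), np.float64(0.06317914874910426), np.float64(0.0633443937190195)]
ball (array([0.52032512, 0.04696054, 0.20827688]), np.float64(0.002257090773615146)) [0.52158293 0.04761647 0.213     ]
notch [ 0.56312962 -0.13266915  0.2       ] [ 0.55995669 -0.12841235  0.2       ]
pin [ 0.61288918 -0.05812123  0.184     ] [ 0.60897948 -0.04445374  0.184     ] [ 0.61115641 -0.06032084  0.172     ]
```

```bash
python3 - <<'E'
from h import *
T=bot.grab_frame("top")
t=lambda u,v:(290+(u+.5)/4.4-.5,160+(v+.5)/4.4-.5)
P=[onz(T,t(*p),.02) for p in((103,160),(460,75),(520,312),(165,403))]
for i in range(4):
    d=P[(i+1)%4]-P[i];print(np.linalg.norm(d),np.degrees(np.arctan2(d[1],d[0])))
# dark ear circle fit: mask dark pixels in box
g=T["pixels"][172:190,355:375].max(2);print(g)
E
```

```text
0.21854887736240045 -75.47672374145564
0.1445269978227648 -165.91911366194867
0.2162017756785218 105.29215418934807
0.1474292167856854 15.009330443807007
[[178 187 199 191 181 184 198 199 182 164 163 177 184 179 183 195 193 181
  171 174]
 [184 189 200 188 178 174 167 149 123 112 112 122 138 156 176 190 194 186
  181 183]
 [195 190 191 185 167 130 100  66  40  35  36  43  63 101 145 180 193 194
  190 191]
 [199 193 186 174 130  67  32  20  16  18  17  17  25  47  92 149 182 186
  181 186]
 [193 187 179 143  71  28  17  15  15  18  17  19  18  21  44  96 149 171
  175 179]
 [185 178 157  92  32  17  17  16  24  35  36  31  24  17  20  51 117 174
  181 180]
 [183 174 134  51  19  19  21  36  61  77  75  67  53  35  24  38  99 164
  181 175]
 [188 172 106  32  16  19  44  82 104 114 120 121 102  75  67  79 107 139
  151 146]
 [190 171  90  24  16  29  70 117 129 134 137 136 123 111 107 112 120 125
  125 125]
 [187 166  87  25  18  38  86 130 134 131 132 128 123 123 122 121 122 123
  122 123]
 [186 169 109  35  27  55  98 127 127 127 124 125 124 123 123 123 122 123
  123 124]
 [192 173 134  56  69  98 115 123 123 123 124 123 122 124 123 124 123 123
  122 122]
 [186 152 126  96 108 120 123 124 123 125 124 124 125 124 124 125 123 124
  123 123]
 [129 111 117 119 122 124 124 124 123 123 124 124 124 124 124 125 124 125
  123 124]
 [ 86 108 120 123 122 124 125 124 123 122 125 123 125 124 123 124 124 123
  124 124]
 [106 121 124 125 124 123 123 124 125 122 124 124 123 122 122 125 124 124
  123 124]
 [121 123 124 124 124 124 123 124 123 124 124 123 124 123 125 124 123 124
  124 124]
 [124 124 125 124 123 125 124 123 124 124 124 124 124 125 124 125 124 124
  123 125]]
```

```bash
python3 - <<'E'
from h import *
T=bot.grab_frame("top")
c=np.array([.5497,-.0786])
# ear boundary half-level points (value~100) left & top & right
px=[(358,180),(357.9,179),(358.1,178.2),(358.6,177),(359,176.6),(360,175.3),(361,174.4),(362,173.8),(363,173.4),(364,173.1),(365,173.1),(366,173.2),(367,173.5),(368,174),(369,175),(370,176),(370.8,177),(371,178)]
Q=np.array([onz(T,p,.172)[:2] for p in px])
A=np.c_[2*Q,np.ones(len(Q))];s=np.linalg.lstsq(A,(Q**2).sum(1),rcond=None)[0]
d=s[:2]-c;print("ear c",s[:2],"r",np.sqrt(s[2]+s[:2]@s[:2]),"dist",np.linalg.norm(d),"ang",np.degrees(np.arctan2(d[1],d[0])))
for p in ((364.7,173.1),):
  q=onz(T,p,.172)[:2]-c;print(np.linalg.norm(q))
# pin visible: grey within ear; left edge ~360.8 row181, top row 177
E
```

```text
ear c [ 0.61438648 -0.06155499] r 0.01512713742192944 dist 0.06689449607578819 ang 14.761995256527165
0.08180816771337338
```

{"method": "step_arm", "body": {"plan": [[[1.6,-2.5,0.5,-0.11],[3.2,-5,1,-0.22],[4.8,-7.5,1.5,-0.33],[6.4,-10,2,-0.44],[8,-12.5,2,-0.55],[9.6,-15,2,-0.66],[11.2,-17.5,2,-0.77],[12.8,-20,2,-0.88],[14.4,-22.5,2,-0.99],[16,-25,2,-1.1],[17.6,-27.5,2,-1.21],[19.2,-30,2,-1.32]]], "jaw": 1, "force": 40}}

```text
clock: 1.3
position: [0.3825, 0.294, 0.4247]
tool_rot: [-3.141, 0.0, -0.063]
force: [-0.1, 0.8, -0.2]
grip_width: -0.0
```

{"method": "step_arm", "body": {"plan": [[[1.6,-2.5,0,-0.11],[3.2,-5,0,-0.22],[4.8,-7.5,0,-0.33],[6.4,-10,0,-0.44],[8,-12.5,0,-0.55],[9.6,-15,0,-0.66],[11.2,-17.5,0,-0.77],[12.8,-20,0,-0.88],[14.4,-22.5,0,-0.99],[16,-25,0,-1.1],[17.6,-27.2,0,-1.21],[17.7,-27.3,0,-1.28]]]}}

```text
clock: 2.3
position: [0.561, 0.0169, 0.4249]
tool_rot: [-3.14, -0.002, -1.354]
force: [0.1, -0.6, -0.4]
grip_width: 0.0001
```

```bash
python3 - <<'E'
from h import *
print(bot.observe())
for n,b in(("top",(290,160,470,265)),("side",(250,60,410,200))):
    f=bot.grab_frame(n);a=f["pixels"];x0,y0,x1,y1=b
    cv2.imwrite(f"pics/{n}1.png",cv2.resize(a[y0:y1,x0:x1],None,fx=4,fy=4,interpolation=cv2.INTER_CUBIC))
E
```

```text
{'clock': 2.3, 'qpos': array([-0.63788165,  0.48654529,  0.71569375,  1.77458844, -0.36712531,
        1.01657494, -1.13734478]), 'qd': array([-0.16095094,  0.05199077,  0.18403396,  0.0207905 , -0.12720773,
        0.03270469, -0.69694399]), 'joint_efforts': array([  3.6356163 , -70.80993891,  12.90327966, -36.45825148,
        -0.23755825,   0.2393907 ,   2.79715151]), 'position': array([0.56104506, 0.01688026, 0.42494953]), 'tool_rot': array([-3.14016864e+00, -2.05639173e-03, -1.35384068e+00]), 'force': array([ 0.11211603, -0.61156032, -0.42108573]), 'moment': array([-0.03017228,  0.00645731,  0.02307646]), 'grip_width': 0.00010283204994288867}
```

View pics/top1.png

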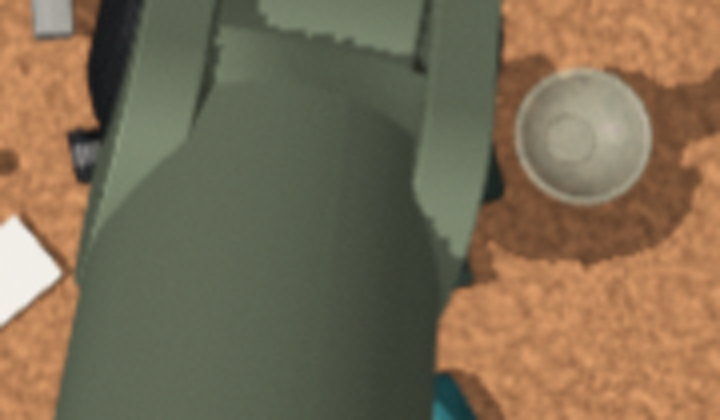

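View pics/side1.png

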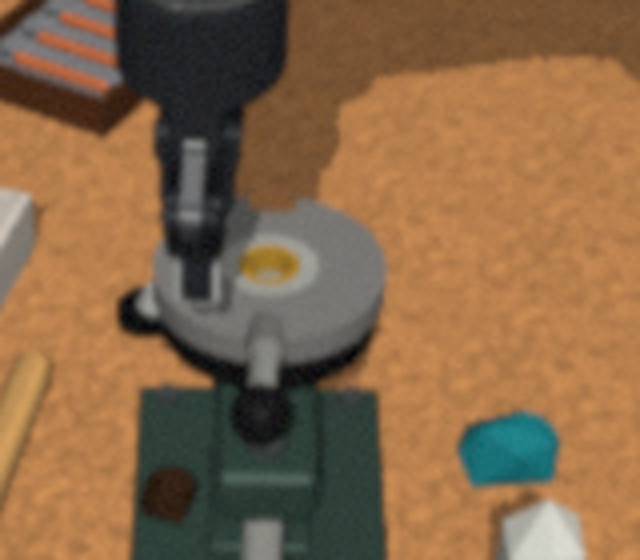

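```bash
python3 - <<'E'
from h import *
f=bot.grab_frame("side");s=bot.observe();p=s["position"];print(s["position"],s["tool_rot"])
for z in(.155,.16,.173): 
    q=proj(f,[p[0],p[1],p[2]-z]);print(z,q,(q-[250,60])*4)
E
```

```text
[0.55941876 0.02118882 0.42438745] [ 3.14140832e+00  1.58720637e-04 -1.34168163e+00]
0.155 [299.0864039  126.49388953] [196.34561561 265.97555812]
0.16 [299.0619251  128.57638254] [196.24770039 274.30553014]
0.173 [298.99916126 133.91919352] [195.99664504 295.67677407]
```

{"method": "step_arm", "body": {"plan": [[[0,0,-2,0],[0,0,-4,0],[0,0,-6,0],[0,0,-7,0],[0,0,-7,0]]]}}

```text
clock: 2.87
position: [0.5587, 0.0221, 0.3528]
tool_rot: [3.139, 0.001, -1.338]
force: [-1.2, 0.7, 0.6]
grip_width: 0.0002
```

```bash
python3 - <<'E'
from h import *
s=bot.observe();print(s["position"],s["tool_rot"],s["force"])
for n,b in(("side",(250,60,410,200)),):
    f=bot.grab_frame(n);a=f["pixels"];x0,y0,x1,y1=b
    cv2.imwrite(f"pics/{n}2.png",cv2.resize(a[y0:y1,x0:x1],None,fx=4,fy=4,interpolation=cv2.INTER_CUBIC))
# plan: lever angle th, tip center at r=.095*u + off*cw
c=np.array([.5497,-.0786]);p=s["position"][:2]
for off in (.018,):
  for d in range(100,200,6):
    th=np.radians(d);q=c+.095*np.array([np.cos(th),np.sin(th)])+off*np.array([np.sin(th),-np.cos(th)])
    print(d,np.round((q-p)*100,1),"yaw",round(th-np.pi-s["tool_rot"][2],2))
E
```

```text
[0.55872251 0.02209522 0.35284127] [ 3.13859794e+00  7.70504714e-04 -1.33849092e+00] [-1.16474285  0.66771101  0.56565416]
100 [-0.8 -0.4] yaw -0.06
106 [-1.8 -0.4] yaw 0.05
112 [-2.8 -0.6] yaw 0.15
118 [-3.8 -0.8] yaw 0.26
124 [-4.7 -1.2] yaw 0.36
130 [-5.6 -1.6] yaw 0.47
136 [-6.5 -2.2] yaw 0.57
142 [-7.3 -2.8] yaw 0.68
148 [-8.  -3.5] yaw 0.78
154 [-8.7 -4.3] yaw 0.88
160 [-9.2 -5.1] yaw 0.99
166 [-9.7 -6. ] yaw 1.09
172 [-10.1  -7. ] yaw 1.2
178 [-10.3  -7.9] yaw 1.3
184 [-10.5  -8.9] yaw 1.41
190 [-10.6  -9.9] yaw 1.51
196 [-10.5 -11. ] yaw 1.62
```

View pics/side2.png

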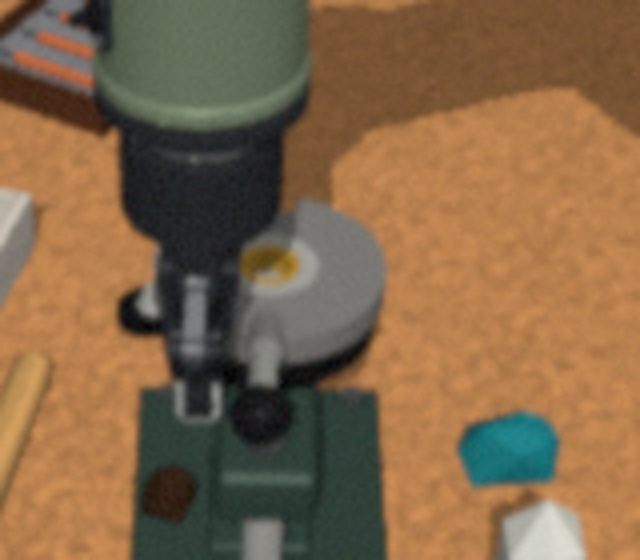

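{"method": "step_arm", "body": {"plan": [[[-0.5,-0.2,0,0],[-0.9,-0.4,0,0],[-1.4,-0.4,0,0.02],[-1.8,-0.4,0,0.05],[-2.3,-0.5,0,0.1],[-2.8,-0.6,0,0.15],[-3.3,-0.7,0,0.2],[-3.8,-0.8,0,0.26],[-4.2,-1.0,0,0.31],[-4.7,-1.2,0,0.36],[-5.2,-1.4,0,0.42],[-5.6,-1.6,0,0.47]]]}}

```text
clock: 3.92
position: [0.5026, 0.0058, 0.3547]
tool_rot: [3.141, 0.0, -0.864]
force: [1.5, -0.6, 0.1]
grip_width: -0.0002
```

```bash
cat > v.py <<'E'
from h import *
import sys
k=sys.argv[1]
s=bot.observe();print(s["clock"],s["position"],s["tool_rot"],s["force"])
c=np.array([.5497,-.0786]);p=s["position"][:2]
for n,b in(("side",(250,60,410,200)),):
    f=bot.grab_frame(n);a=f["pixels"];x0,y0,x1,y1=b
    cv2.imwrite(f"pics/{n}{k}.png",cv2.resize(a[y0:y1,x0:x1],None,fx=4,fy=4,interpolation=cv2.INTER_CUBIC))
d=p-c;r=np.linalg.norm(d);print("r",r,"tip ang",np.degrees(np.arctan2(d[1],d[0])),"lever if contact",np.degrees(np.arctan2(d[1],d[0])+np.arcsin(.018/r)))
for d in range(124,204,3):
    th=np.radians(d);q=c+.095*np.array([np.cos(th),np.sin(th)])+.018*np.array([np.sin(th),-np.cos(th)])
    print(d,np.round((q-p)*100,1),"yaw",round(th-np.pi-s["tool_rot"][2],2))
E
python3 v.py 3
```

```text
3.9167 [0.50263868 0.00577347 0.35467893] [ 3.14112760e+00  1.60956184e-04 -8.64015764e-01] [ 1.50282022 -0.55748613  0.11142377]
r 0.09661082138529414 tip ang 119.15164011035924 lever if contact 129.8894222555524
124 [0.9 0.4] yaw -0.11
127 [0.4 0.2] yaw -0.06
130 [-0. -0.] yaw -0.01
133 [-0.5 -0.3] yaw 0.04
136 [-0.9 -0.5] yaw 0.1
139 [-1.3 -0.8] yaw 0.15
142 [-1.7 -1.2] yaw 0.2
145 [-2.  -1.5] yaw 0.25
148 [-2.4 -1.9] yaw 0.31
151 [-2.7 -2.3] yaw 0.36
154 [-3.  -2.7] yaw 0.41
157 [-3.3 -3.1] yaw 0.46
160 [-3.6 -3.5] yaw 0.51
163 [-3.9 -3.9] yaw 0.57
166 [-4.1 -4.4] yaw 0.62
169 [-4.3 -4.9] yaw 0.67
172 [-4.5 -5.3] yaw 0.72
175 [-4.6 -5.8] yaw 0.78
178 [-4.7 -6.3] yaw 0.83
181 [-4.8 -6.8] yaw 0.88
184 [-4.9 -7.3] yaw 0.93
187 [-4.9 -7.8] yaw 0.99
190 [-5.  -8.3] yaw 1.04
193 [-5.  -8.8] yaw 1.09
196 [-4.9 -9.3] yaw 1.14
199 [-4.9 -9.8] yaw 1.2
202 [ -4.8 -10.3] yaw 1.25
```

View pics/side3.png

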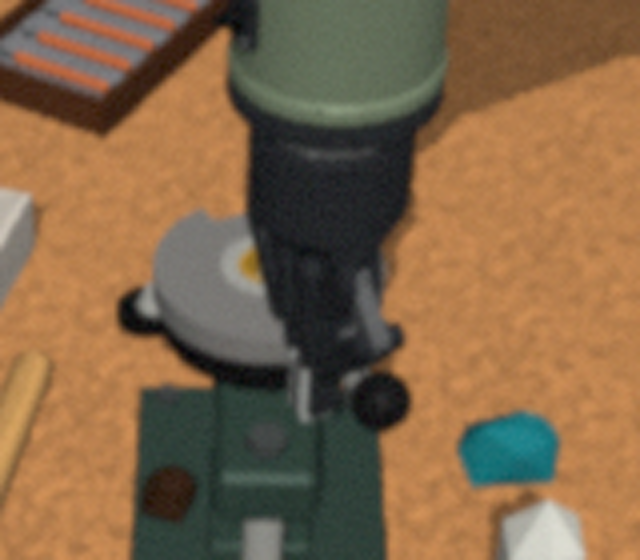

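{"method": "step_arm", "body": {"plan": [[[-0.5,-0.3,0,0.04],[-0.9,-0.5,0,0.1],[-1.3,-0.8,0,0.15],[-1.7,-1.2,0,0.2],[-2.0,-1.5,0,0.25],[-2.4,-1.9,0,0.31],[-2.7,-2.3,0,0.36],[-3.0,-2.7,0,0.41],[-3.3,-3.1,0,0.46],[-3.6,-3.5,0,0.51],[-3.9,-3.9,0,0.57],[-4.1,-4.4,0,0.62]]]}}

```text
clock: 4.97
position: [0.4608, -0.0386, 0.3551]
tool_rot: [3.141, -0.0, -0.238]
force: [-0.6, 2.2, 0.0]
grip_width: -0.0001
```

```bash
python3 v.py 4
```

```text
4.9667 [ 0.46083091 -0.03857935  0.3550639 ] [ 3.14130033e+00 -9.20995057e-05 -2.37535185e-01] [-0.56386769  2.22346069  0.02635144]
r 0.09746469870829422 tip ang 155.75640698701585 lever if contact 166.3990145243945
124 [5.1 4.9] yaw -0.74
127 [4.6 4.7] yaw -0.69
130 [4.2 4.4] yaw -0.64
133 [3.7 4.2] yaw -0.58
136 [3.3 3.9] yaw -0.53
139 [2.9 3.6] yaw -0.48
142 [2.5 3.3] yaw -0.43
145 [2.1 2.9] yaw -0.37
148 [1.8 2.6] yaw -0.32
151 [1.5 2.2] yaw -0.27
154 [1.1 1.8] yaw -0.22
157 [0.8 1.4] yaw -0.16
160 [0.6 0.9] yaw -0.11
163 [0.3 0.5] yaw -0.06
166 [0.1 0. ] yaw -0.01
169 [-0.1 -0.4] yaw 0.05
172 [-0.3 -0.9] yaw 0.1
175 [-0.4 -1.4] yaw 0.15
178 [-0.5 -1.9] yaw 0.2
181 [-0.6 -2.4] yaw 0.25
184 [-0.7 -2.9] yaw 0.31
187 [-0.8 -3.4] yaw 0.36
190 [-0.8 -3.9] yaw 0.41
193 [-0.8 -4.4] yaw 0.46
196 [-0.7 -4.9] yaw 0.52
199 [-0.7 -5.4] yaw 0.57
202 [-0.6 -5.9] yaw 0.62
```

View pics/side4.png

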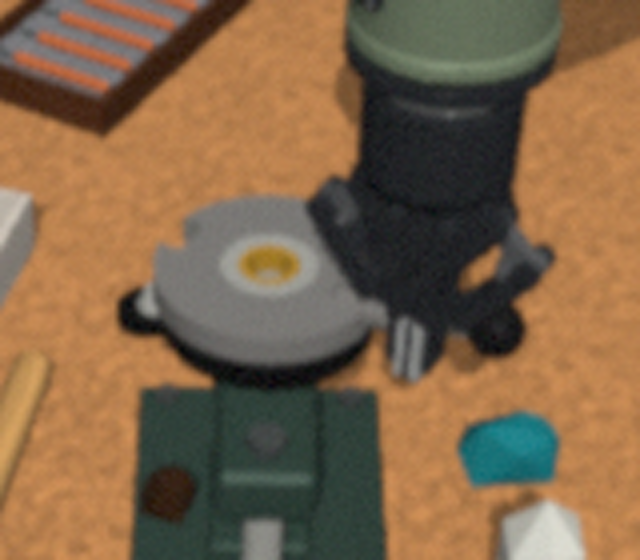

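{"method": "step_arm", "body": {"plan": [[[-0.1,-0.4,0,0.05],[-0.3,-0.9,0,0.1],[-0.4,-1.4,0,0.15],[-0.5,-1.9,0,0.2],[-0.6,-2.4,0,0.25],[-0.7,-2.9,0,0.31],[-0.8,-3.2,0,0.34],[-0.8,-3.5,0,0.37],[-0.8,-3.7,0,0.4],[-0.8,-3.7,0,0.4]]]}}

```text
clock: 5.85
position: [0.4524, -0.0767, 0.3553]
tool_rot: [3.141, -0.0, 0.165]
force: [-1.0, 0.5, -0.5]
grip_width: 0.0001
```

```bash
python3 v.py 5 | head -2
```

```text
5.85 [ 0.45243068 -0.07673587  0.35534843] [ 3.14093898e+00 -3.21354406e-04  1.64997669e-01] [-0.95833228  0.53488201 -0.50697844]
r 0.0972871793290395 tip ang 178.9020813323484 lever if contact 189.5643354769605
```

View pics/side5.png

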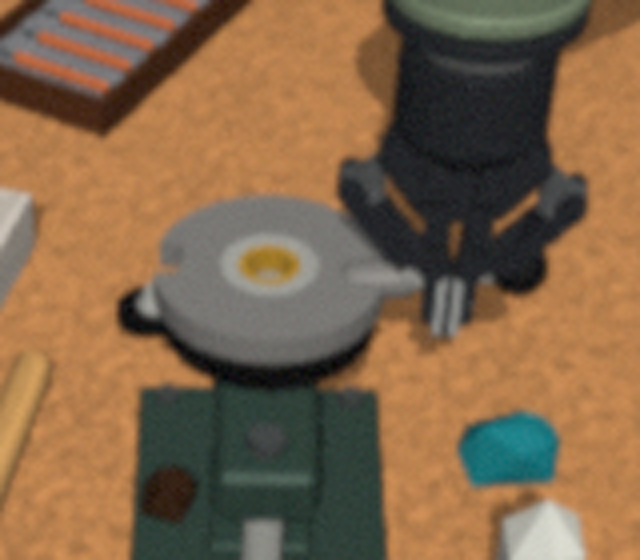

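```bash
cat > n.py <<'E'
from h import *
import sys
k=sys.argv[1];z=float(sys.argv[2]) if len(sys.argv)>2 else .2
f=bot.grab_frame("side");a=f["pixels"]
x0,y0=275,105
b=cv2.resize(a[y0:150,x0:340],None,fx=12,fy=12,interpolation=cv2.INTER_CUBIC)
c=np.array([.5492,-.0786])
def notch(ang,col):
    A=np.radians(ang);u=np.array([np.cos(A),np.sin(A)]);v=np.array([-u[1],u[0]])
    pts=[]
    for r,s in((.0605,-.013),(.047,-.013),(.047,.013),(.0605,.013)):
        q=c+r*u+s*v;p=proj(f,[q[0],q[1],z]);pts.append(((p-[x0,y0]+.5)*12).astype(int))
    cv2.polylines(b,[np.array(pts)],False,col,1)
notch(15,(0,0,255));notch(9,(255,0,0))
cv2.imwrite(f"pics/n{k}.png",b)
E
python3 n.py 5
```

```text
(no output)
```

View pics/n5.png

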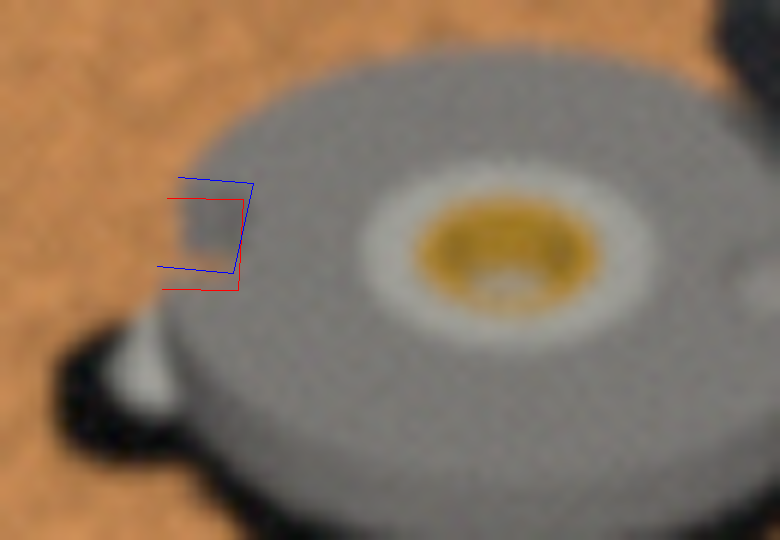

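{"method": "step_arm", "body": {"plan": [[[0,-0.3,0,0.03],[0,-0.6,0,0.06],[0.1,-0.8,0,0.08],[0.1,-0.9,0,0.09],[0.1,-0.9,0,0.09]]]}}

```text
clock: 6.37
position: [0.4536, -0.0855, 0.3553]
tool_rot: [3.141, -0.001, 0.253]
force: [-0.3, 0.4, 0.3]
grip_width: -0.0002
```

```bash
python3 v.py 6 | head -2; python3 n.py 6
```

```text
6.3667 [ 0.45358436 -0.0855065   0.35527353] [ 3.14088744e+00 -5.10229725e-04  2.52543201e-01] [-0.3239148   0.44073892  0.33325517]
r 0.09636345658995821 tip ang -175.89000774341676 lever if contact -165.12433314306864
```

View pics/n6.png

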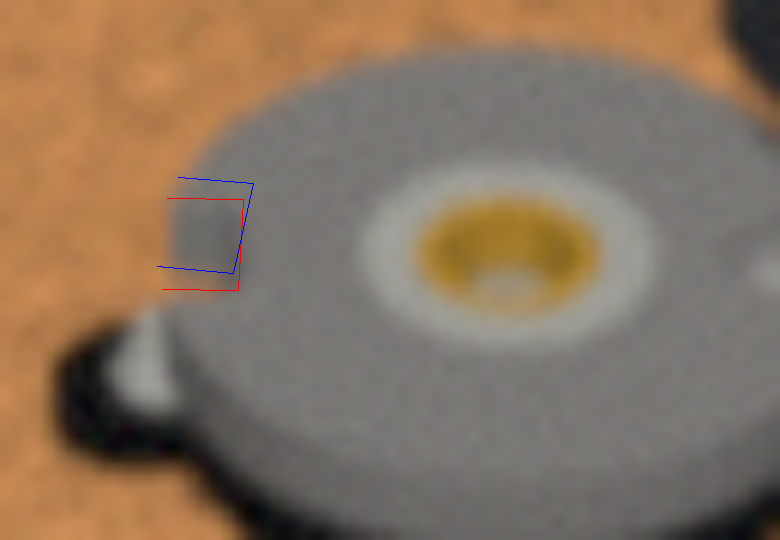

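{"method": "step_arm", "body": {"plan": [[[-0.3,1.5,0,0],[-0.3,3,0,0],[-0.3,4,2,0],[-0.3,5,5,0],[-0.3,7,8,0],[-0.3,10,9,0],[0,13,9,0],[0,16,9,0],[0,19,9,0],[0,22,9,0],[0,25,9,0],[0,28,9,0]]]}}

```text
clock: 7.47
position: [0.4532, 0.1962, 0.4454]
tool_rot: [3.141, -0.001, 0.251]
force: [0.8, -0.0, 0.5]
grip_width: -0.0002
```

```bash
python3 - <<'E'
from h import *
T=bot.grab_frame("top");a=T["pixels"];cv2.imwrite("pics/t7.png",cv2.resize(a[160:265,290:470],None,fx=4.4,fy=4.4,interpolation=cv2.INTER_CUBIC))
cv2.imwrite("pics/t7z.png",cv2.resize(a[165:225,350:410],None,fx=10,fy=10,interpolation=cv2.INTER_CUBIC))
E
```

```text
(no output)
```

View pics/t7.png

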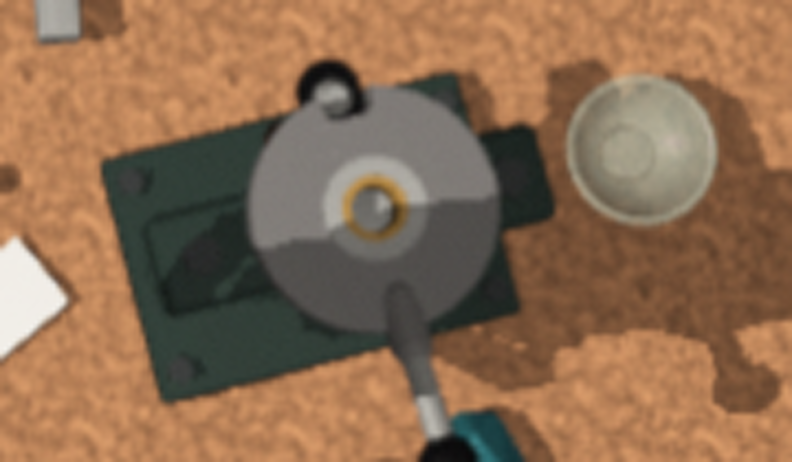

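View pics/t7z.png

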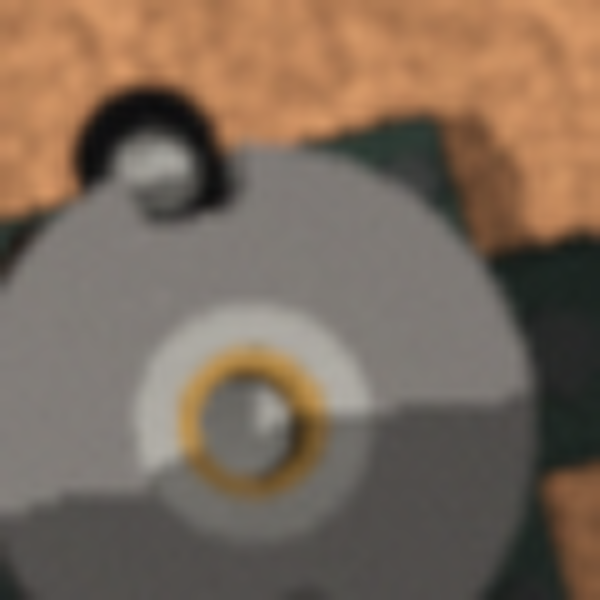

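```bash
python3 - <<'E'
from h import *
T=bot.grab_frame("top");S=bot.grab_frame("side")
a=S["pixels"];cv2.imwrite("pics/s8.png",cv2.resize(a[95:185,270:390],None,fx=6,fy=6,interpolation=cv2.INTER_CUBIC))
t=lambda u,v:(290+(u+.5)/4.4-.5,160+(v+.5)/4.4-.5);z=lambda u,v:(350+(u+.5)/10-.5,165+(v+.5)/10-.5)
g=cv2.cvtColor(T["pixels"],cv2.COLOR_BGR2HSV)[174:190,356:376]
print(g[...,2]);
ang=lambda p,c:np.degrees(np.arctan2(p[1]-c[1],p[0]-c[0]))
c2=onz(T,z(251,420),.2);c1=np.array([.5497,-.0786]);print("c",c2)
cm=-T["R"].T@T["t"];print("cam",cm)
for c in(c1,c2):
    print("pin",ang(onz(T,z(157,172),.184),c),np.linalg.norm((onz(T,z(157,172),.184)-[*c[:2],.184])),"ball",ang(onz(T,t(449,456),.213),c)-180, "notch L/R",[ang(onz(T,z(*p),.2),c) for p in((118,190),(232,168))], "bottom", ang(onz(T,z(182,215),.2),c))
E
```

```text
[[196 197 190 173 136 102  68  42  37  37  43  65 105 150 185 200 200 195
  195 199]
 [198 192 180 134  70  34  23  17  19  17  18  24  46  96 153 187 192 188
  191 197]
 [194 185 148  73  30  18  16  18  19  20  20  18  24  47 100 153 177 180
  185 189]
 [183 164  97  32  17  18  19  27  36  39  34  24  18  20  51 122 179 188
  185 186]
 [179 136  52  19  18  23  38  64  79  78  69  55  36  21  31  99 169 186
  181 182]
 [177 108  33  17  19  44  86 108 118 128 129 106  73  33  26  70 132 152
  148 154]
 [175  92  27  19  30  73 123 135 145 156 160 149 119  60  30  43  84 111
  117 128]
 [171  91  26  20  41  92 140 151 156 164 164 160 138  74  36  24  54  90
  109 125]
 [174 113  35  29  58 103 138 152 154 148 137 134 118  75  39  20  47  81
  106 124]
 [178 142  58  71 102 118 127 123 117 112 105 104  93  68  32  17  36  71
  102 125]
 [158 130  98 111 124 127 120  99  88  90  93  92  80  53  24  19  42  80
  110 125]
 [114 122 121 127 128 128 125 110  89  85  85  80  60  37  30  43  71 102
  121 127]
 [112 127 128 128 128 129 128 120  93  69  66  66  64  72  93  99 109 120
  125 128]
 [126 129 129 129 128 128 128 126 115 102  99 102 105 111 124 126 126 127
  127 127]
 [128 129 129 129 129 129 128 130 131 126 126 125 127 127 129 129 129 127
  127 129]
 [128 129 128 129 129 129 129 129 131 129 129 129 130 130 127 128 129 128
  128 127]]
c [ 0.55136119 -0.07836812  0.2       ]
cam [0.45929914 0.11905939 1.15510672]
pin 17.14736137293981 0.061138181016159844 ball -344.3234181014207 notch L/R [np.float64(29.694374910535178), np.float64(4.483167994683875)] bottom 18.375489104175657
pin 17.405699077676307 0.05948307461618275 ball -344.42530851775905 notch L/R [np.float64(30.307310022718706), np.float64(4.37889875787937)] bottom 18.742461498150647
```

View pics/s8.png

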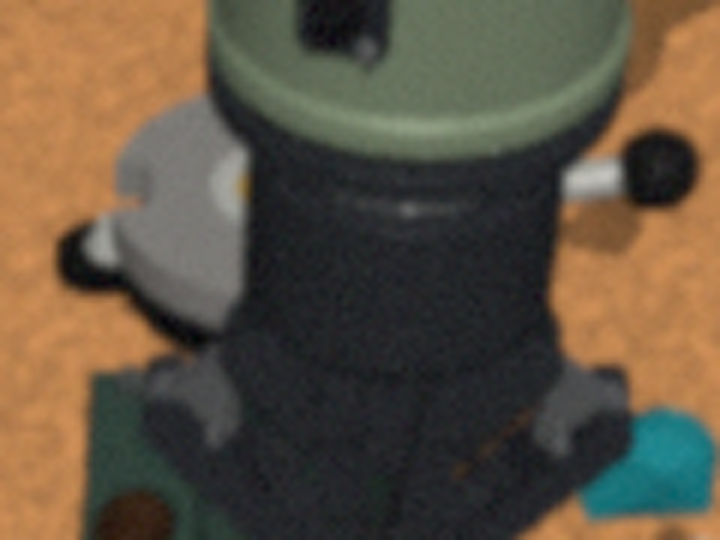

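{"method": "step_arm", "body": {"plan": [[[1,-2.8,0,0],[2,-5.6,0,0],[3,-8.4,0,0],[4,-11.2,0,0],[5,-14,0,0],[6,-16.8,0,0],[7,-19.6,0,0],[8,-22.3,0,0],[8.9,-24.6,-1,0],[8.9,-24.6,-3,0],[8.9,-24.6,-5,0],[8.9,-24.6,-6,0]]]}}

```text
clock: 8.62
position: [0.5415, -0.0505, 0.3831]
tool_rot: [3.141, 0.002, 0.252]
force: [-0.2, 0.2, -0.3]
grip_width: 0.0002
```

```bash
python3 v.py 9|head -2
```

```text
8.6167 [ 0.54149627 -0.0505434   0.38313949] [3.14108586e+00 1.91710683e-03 2.52428327e-01] [-0.20621483  0.22776234 -0.30690983]
r 0.02923138400235755 tip ang 106.29888345497692 lever if contact 144.30724896953748
```

View pics/side9.png

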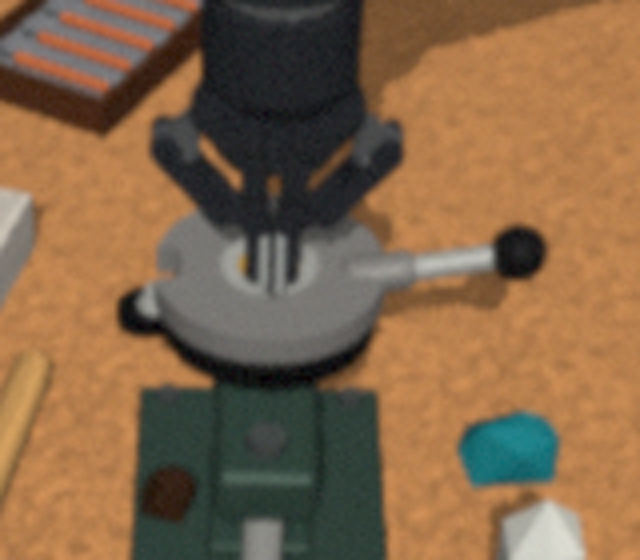

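{"method": "step_arm", "body": {"plan": [[[0,0.1,-0.3,0],[0,0.1,-0.6,0],[0,0.1,-0.8,0],[0,0.1,-1.0,0],[0,0.1,-1.2,0],[0,0.1,-1.3,0],[0,0.1,-1.3,0]]]}}

```text
clock: 9.25
position: [0.5415, -0.0489, 0.3699]
tool_rot: [3.141, 0.002, 0.254]
force: [-1.6, 0.0, 5.5]
grip_width: -0.0
```

{"method": "step_arm", "body": {"plan": [[[0,0,-0.1,0],[0,0,-0.2,0],[0,0,-0.3,0],[0,0,-0.4,0],[0,0,-0.4,0]]]}}

```text
clock: 9.67
position: [0.5416, -0.0489, 0.3667]
tool_rot: [3.141, 0.001, 0.254]
force: [-2.5, 0.4, 6.1]
grip_width: 0.0001
```

{"method": "step_arm", "body": {"plan": [[[0,0,-0.1,0],[0,0,-0.2,0],[0,0,-0.3,0],[0,0,-0.4,0],[0,0,-0.5,0],[0,0,-0.5,0]]]}}

```text
clock: 10.17
position: [0.5415, -0.0488, 0.3624]
tool_rot: [3.141, 0.001, 0.254]
force: [-2.7, 0.0, 6.5]
grip_width: -0.0002
```

{"method": "step_arm", "body": {"plan": [[[0,0,-0.1,0],[0,0,-0.2,0],[0,0,-0.3,0],[0,0,-0.3,0]]]}}

```text
clock: 10.5
position: [0.5417, -0.0487, 0.3607]
tool_rot: [3.141, -0.001, 0.254]
force: [-5.8, 1.8, 17.7]
grip_width: -0.0002
```

{"method": "step_arm", "body": {"plan": [[[0,0,-0.1,0],[0,0,-0.2,0],[0,0,-0.3,0],[0,0,-0.3,0],[0,0,-0.3,0]]]}}

```text
clock: 10.92
position: [0.5423, -0.0485, 0.3602]
tool_rot: [3.141, -0.005, 0.254]
force: [-6.9, 3.6, 32.0]
grip_width: 0.0002
```

{"method": "step_arm", "body": {"plan": [[[0,0,0.5,0],[0,0,1.5,0],[0,0,4,0],[0,0,7,0],[-0.5,2,9,0],[-2,5,9,0],[-3,8,9,0],[-4,12,9,0],[-5,16,9,0],[-6,20,9,0],[-7,24,9,0],[-8,28,9,0]]]}}

```text
clock: 11.92
position: [0.4614, 0.2332, 0.4511]
tool_rot: [-3.142, -0.006, 0.254]
force: [1.0, 0.1, -0.8]
grip_width: 0.0
```

{"method": "step_arm", "body": {"plan": [[[-1,3,0,0],[-2,6,0,0],[-3,9,0,0],[-4,12,0,0],[-4,14,0,0],[-4,14,0,0]]]}}

```text
clock: 12.42
position: [0.4198, 0.3774, 0.4515]
tool_rot: [-3.14, -0.006, 0.259]
force: [0.6, -0.3, -0.3]
grip_width: 0.0002
```

```bash
python3 - <<'E'
from h import *
T=bot.grab_frame("top");S=bot.grab_frame("side");a=T["pixels"]
cv2.imwrite("pics/t10.png",np.hstack([cv2.resize(a[165:225,350:410],None,fx=6,fy=6,interpolation=cv2.INTER_CUBIC),cv2.resize(S["pixels"][95:170,270:340],None,fx=4.8,fy=4.8,interpolation=cv2.INTER_CUBIC)]))
cv2.imwrite("pics/s10.png",S["pixels"])
cv2.imwrite("pics/t10f.png",a)
def bush(f,box):
    x0,y0,x1,y1=box;h=cv2.cvtColor(f["pixels"],cv2.COLOR_BGR2HSV)[y0:y1,x0:x1]
    m=((h[...,0]>15)&(h[...,0]<32)&(h[...,1]>110)).astype(np.uint8);c=max(cv2.findContours(m,0,1)[0],key=cv2.contourArea)
    (cx,cy),ax,_=cv2.fitEllipse(c);return (cx+x0,cy+y0),ax
bt,_=bush(T,(360,192,392,222));bs,_=bush(S,(300,115,335,145));print(bt,bs,tri(T,bt,S,bs)); print(bot.observe()["clock"],bot.observe()["force"])
E
```

```text
Traceback (most recent call last):
ValueError: max() iterable argument is empty
```

View pics/t10.png

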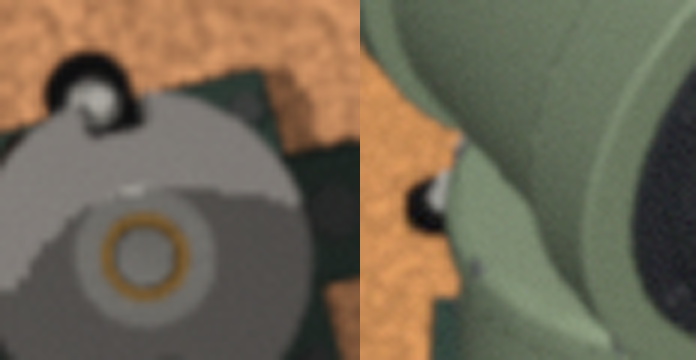

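View pics/s10.png

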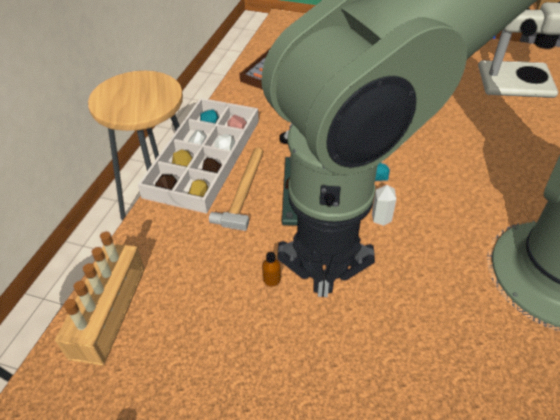

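View pics/t10f.png

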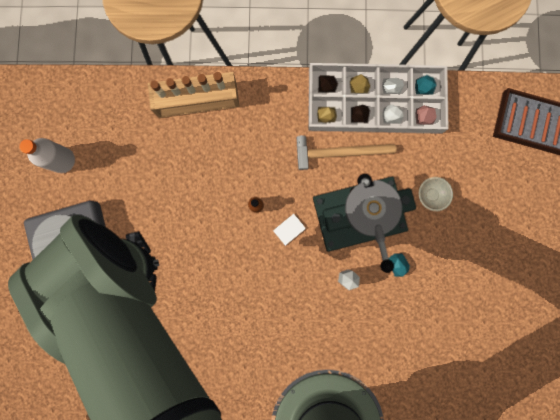

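{"method": "step_arm", "body": {"plan": [[[-2,2,0,0],[-4,4,0,0],[-6,6,0,0],[-8,8,0,0],[-10,10,0,0],[-12,12,0,0],[-14,14,0,0],[-16,16,0,0],[-18,18,0,0],[-20,20,0,0],[-22,21,0,0],[-22,21,0,0]]]}}

```text
clock: 13.52
position: [0.1977, 0.5849, 0.4515]
tool_rot: [-3.141, -0.005, 0.259]
force: [-0.7, 0.4, -0.1]
grip_width: 0.0002
```

```bash
python3 - <<'E'
from h import *
T=bot.grab_frame("top");S=bot.grab_frame("side");a=T["pixels"]
cv2.imwrite("pics/t11.png",np.hstack([cv2.resize(a[165:225,350:410],None,fx=6,fy=6,interpolation=cv2.INTER_CUBIC),cv2.resize(S["pixels"][95:170,270:340],None,fx=4.8,fy=4.8,interpolation=cv2.INTER_CUBIC)]))
def bush(f,box):
    x0,y0,x1,y1=box;h=cv2.cvtColor(f["pixels"],cv2.COLOR_BGR2HSV)[y0:y1,x0:x1]
    m=((h[...,0]>12)&(h[...,0]<32)&(h[...,1]>90)).astype(np.uint8);c=max(cv2.findContours(m,0,1)[0],key=cv2.contourArea)
    (cx,cy),ax,_=cv2.fitEllipse(c);return (cx+x0,cy+y0),ax
try:
    bt,u=bush(T,(360,192,392,222));bs,v=bush(S,(300,115,335,145));print(bt,u,bs,v,tri(T,bt,S,bs))
except Exception as e: print(e)
print(bot.observe()["clock"],bot.observe()["force"])
E
```

```text
(373.6754903793335, 207.3730878829956) (13.571109771728516, 13.883843421936035) (316.7848091125488, 130.34549045562744) (8.21234130859375, 13.586974143981934) (array([ 0.54977284, -0.07930271,  0.18596825]), np.float64(0.0015327124110846217))
13.6167 [1.60590477 0.11925233 0.12734546]
```

View pics/t11.png

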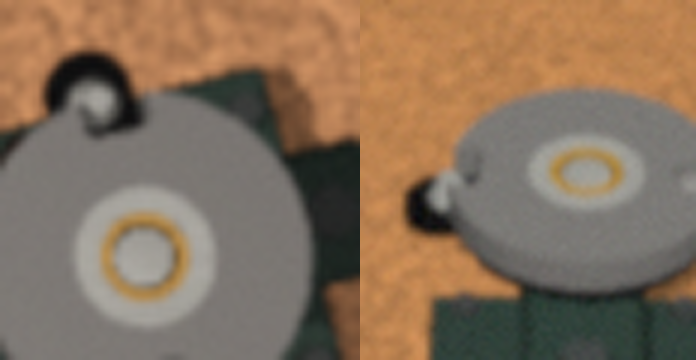

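```bash
python3 -c "
from workcell import bot
print(bot.job_done(), bot.observe()['clock'])"
```

```text
the job is handed in; nothing more can be done
the job is handed in; nothing more can be done
```

I pushed the lever about 92° anticlockwise with the shut fingertips until the notch stood over the pin. I then pressed the hub down on its iron face, about 30 mm from the axis, and moved the hand well clear. I handed the job in at about 13.6 s.

- **Pressing:** The hub went down at about 6 N. It then stopped firmly with the fingertip at about 0.187 m (home is 0.188 m), and the force rose to 32 N with almost no further movement.
- **Last pictures:** Both views show the pin seated in the notch and the screw end flush with the hub's face. In the last full top view, the minerals and the other things are where they were.
- **Checks that disagreed a little:** The bush height from the two views came out at 0.186 m against the expected 0.188 m. That is a drop of 13.8 mm instead of 12 mm, but each height is only good to about 2 mm. Before pressing, different cues put the pin's direction at 15° to 17° and the notch's at 15° to 18°, close enough together to go ahead.

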